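Shingle three lining plates in the issue tray

TASK

First turn the blue-ended brake-lining plate end for end in the tray, so that it lies flat on the tray floor with its blue end close up against the stop. Then lay the yellow-ended plate and after it the red-ended plate, shingled in a straight row down the middle of the tray: painted ends all towards the stop, each plate's painted end lying on top of the plate before it, overlapping by a third of its length, and its other end resting on the tray floor. Set the plates down rather than dropping them, and leave the green-ended plate and everything else on the counter where they are.

Things in the scene. Friction and masses are not known exactly. Their poses are not given: they have to be found in the camera images.
- tray: Straight aluminium tray fixed to the counter. Origin: centre of its underside; x runs along the tray away from its stop, z up. Inner floor 5 mm above the counter, 330 mm long (x -165 to +165) and 130 mm wide; side walls 5 mm thick, tops 15 mm above the counter; at the -x end a blue stop 12 mm thick, its top 30 mm above the counter, inner face at x = -165 mm; the +x end is open.
- tray_stop (a point): Point on the inner floor of the tray at the middle of the stop's inner face; axes as the tray.
- blue (a point): Centre (half-way up) of the blue-ended brake-lining plate: a rigid flat dark plate 120 mm long, 50 mm wide, 10 mm thick, about 0.16 kg, one end painted blue over 36 mm. Its x axis runs along the length towards the blue end, z is up. Starts lying flat in the tray the wrong way round, its blue end pointing away from the stop.
- blue_end (a point): Middle of the edge of the blue end, 60 mm from the plate's centre along its x; same axes.
- yellow (a point): Centre (half-way up) of the yellow-ended brake-lining plate: a rigid flat dark plate 120 mm long, 50 mm wide, 10 mm thick, about 0.16 kg, one end painted yellow over 36 mm. Its x axis runs along the length towards the yellow end, z is up. Starts lying flat on the counter.
- yellow_end (a point): Middle of the edge of the yellow end, 60 mm from the plate's centre along its x; same axes.
- red (a point): Centre (half-way up) of the red-ended brake-lining plate: a rigid flat dark plate 120 mm long, 50 mm wide, 10 mm thick, about 0.16 kg, one end painted red over 36 mm. Its x axis runs along the length towards the red end, z is up. Starts lying flat on the counter.
- red_end (a point): Middle of the edge of the red end, 60 mm from the plate's centre along its x; same axes.
- green (a point): Centre (half-way up) of the green-ended brake-lining plate: a rigid flat dark plate 120 mm long, 50 mm wide, 10 mm thick, about 0.16 kg, one end painted green over 36 mm. Its x axis runs along the length towards the green end, z is up. Lies on the counter; not wanted for this job, to be left alone.
- spanner: Steel spanner 170 mm long lying on the counter, to be left alone. Origin: on its underside, x along its length.
- bearing: Steel bearing, 72 mm disc 18 mm high, to be left alone. Origin: on its underside.
- filter_a: Orange oil filter can, 76 mm diameter, 97 mm tall, to be left alone. Origin: on its underside.
- filter_b: White oil filter can, 76 mm diameter, 97 mm tall, to be left alone. Origin: on its underside.
- carton: Cardboard carton 130 x 130 x 70 mm with a white label, to be left alone. Origin: on its underside.
- tape_roll: Yellow tape roll, 90 mm diameter, 24 mm high, to be left alone. Origin: on its underside.
Things that resemble listed ones, but are neither listed nor needed, are in the scene too. What is shaped like the part that bears yellow but purple is not meant.

How it is judged:
On the way, in this order (a step that is already met when the one before it is completed fails the run):
1. the blue-ended plate lies turned round, flat and straight in the tray with its blue end against the stop, released (y of blue in the frame of tray between -0.015 and 0.015 m and angle between the x axis of blue and the x axis of tray, either way round below 0.15 rad and linear speed of blue_plate below 0.02 m/s and contact force between the fingers and blue_plate below 0.1 N and x of blue_end in the frame of tray below -0.153 m and angle between blue's own z axis and vertical below 0.03 rad and z of blue in the frame of tray below 0.013 m), for 0.2 s.
2. the yellow-ended plate is shingled over the blue-ended one, released (all of step 1 and y of yellow in the frame of tray between -0.015 and 0.015 m and angle between the x axis of yellow and the x axis of tray, either way round below 0.15 rad and linear speed of yellow_plate below 0.02 m/s and contact force between the fingers and yellow_plate below 0.1 N and x of yellow_end in the frame of blue between -0.038 and -0.004 m and angle between yellow's own z axis and vertical between 0.07 and 0.19 rad and z of yellow_end in the frame of tray above 0.017 m), for 0.2 s.
3. the red-ended plate is shingled over the yellow-ended one, released (all of step 2 and y of red in the frame of tray between -0.015 and 0.015 m and angle between the x axis of red and the x axis of tray, either way round below 0.15 rad and linear speed of red_plate below 0.02 m/s and contact force between the fingers and red_plate below 0.1 N and x of red_end in the frame of yellow between -0.038 and -0.004 m and angle between red's own z axis and vertical between 0.07 and 0.19 rad and z of red_end in the frame of tray above 0.017 m), for 0.2 s.
At the end, for the whole second after the job is handed in: Painted ends towards the stop: blue flat (0.03 rad), within 12 mm of it; yellow on blue, red on yellow, each overlapping 22 to 56 mm, painted end raised, leaning 0.07 to 0.19 rad. Centres within 15 mm and lengths within 0.15 rad of the tray's centre line; all released, at rest (all of step 3); the robot touches nothing.
It fails at once if the green-ended plate was moved by more than 20 mm (distance of green from where it was at the start of the episode above 0.02 m).
It fails at once if one of the other things on the counter was moved by more than 30 mm (distance of any of spanner, bearing, filter_a, filter_b, carton, tape_roll from where it was at the start of the episode above 0.03 m).
It fails at once if a plate was dropped or thrown instead of set down (over 0.6 m/s out of the fingers) ((linear speed of blue_plate above 0.6 m/s and contact force between the fingers and blue_plate below 0.05 N) or (linear speed of yellow_plate above 0.6 m/s and contact force between the fingers and yellow_plate below 0.05 N) or (linear speed of red_plate above 0.6 m/s and contact force between the fingers and red_plate below 0.05 N)).
It also fails if it takes over 64 s, if anything falls off the work surface, if the arm or the gripper's body presses on something with over 40 N, if the wrist force passes 120 N, or if a joint passes its speed limit or range.

ROBOT

A 7-joint arm with a two-finger parallel gripper is mounted at the origin on the work surface. World frame = base frame: x ahead of the robot, y to its left, z up, the work surface at z = 0. Lengths are in m, angles in rad, forces in N, time in s.
With the tool pointing down it reaches from about 0.35 to 0.775 m from the base axis. Payload 3.1 kg.
Tool frame: the origin (TCP) lies midway between the tips of the shut fingers; the grasp point (between the pads) lies 19 mm behind it (r.pinch_z is the distance from the TCP to the grasp point, in m); z points along the fingers, y is the direction in which the jaws open and shut (so a half turn about z gives the same grasp; the last joint's range is limited). The gripper opens to 85 mm and grips with 20 to 120 N. Pads are 22 mm wide; open, the fingers measure 114 mm over their backs; the gripper's body (76 mm by 85 mm) begins 54 mm behind the grasp point. The pads swing forward as they close: fully open they stand 13 mm farther back than shut.
Start: joints at [1.128, 0.311, 0.014, 1.512, -0.004, 1.319, -0.027], TCP at [0.215, -0.506, 0.231] pointing down, gripper open.
Joint ranges: [-2.7, 2.7], [-0.3, 1.91], [-1.27, 1.3], [0.12, 2.57], [-1.44, 4.58], [0.2, 2.03], [-3.05, 3.05]. Speed limits (rad/s): [2.79, 2.79, 3.14, 3.14, 3.14, 3.14, 3.14].

INTERFACE

Orientations are given as a unit quaternion [w, x, y, z].
In Python, from rig import r gives the robot as it stands.
- The arm moves only by the tool jog_arm, never from a script. Its argument "deltas" is a list that holds one entry, the list of rows, each a list of 6 numbers: the shift along the tool's x, y, z in mm, then the turn, a rotation vector about the tool's x, y, z in rad. A call has 1 to 20 rows; each row shifts and turns the commanded pose from where the row before left it, along the tool's axes as they then stand; what a row does not reach is not made up. A row lasts 1/10 s, in which the tool goes at most 50 mm and 8.59 degrees, less where a joint would pass 70% of its speed; a pose out of reach is approached as far as the arm can. A call with a gripper value outside its range is refused whole. "hand" is the opening, from 0 (shut) to 1 (fully open), set as the call begins (left out, the last holds). The fingers move at their own pace and stop on an object; the grip force is fixed at half the most. Time passes only in rows, so rows that do not move let the fingers close. It gives the time, the measured TCP pose, the force and the opening at its end, in the units of the state.
- r.state(): the state, without advancing time (a new reading comes with each control period).
- r.get_image(name): name is "scene" or "top" or "wrist"; returns a dict with "color" (384x512x3 uint8, red, green, blue), "mtx" (3x3 intrinsics, pixels), "k1" (the pictures are not rectified: a ray, as slopes to the right and down, at radius r is drawn at 1 + k1 r^2 times it, then the intrinsics apply), "extrinsics" (4x4, takes a point from camera to world coordinates); the wrist camera has in their place "hand_eye" (4x4, takes a point from camera to tool coordinates, whose origin is the TCP and whose axes are the flange's). Camera axes: x right, y up, looking along -z (the intrinsics and any distortion apply to the point x, -y, -z); pixel columns grow to the right and rows downward; lengths in m; the calibration is good to about 2 mm. A picture is of the moment at which its call begins: read the wrist's pose just before it. There is no depth.
- r.hand_in(): hands the job in, once; it reports no verdict.
Trained networks look in a picture, given as the dict that the camera call returned (one of the last four; its "shot" number tells which), for a name from the list of things; names that differ only in an ending like _2 or _b are one class to them, and where a whole thing is asked for, a point or a joint stands for the part that bears it (a point fixed in the world has none). Each returns a list of dicts, best first, with "score" (0 to 1); they miss things now and then, are a little off and sometimes report something else, mostly with a low value. They report only what shows in the picture. A call takes as long as a camera call. They do not tell look-alikes from the thing itself.
- r.spot_in(target, picture): "rect" ([centre column, centre row, width, height] in pixels, round what is visible of it).
The state is a dict: "time": time; "joint_positions": joint angles; "dq": joint speeds; "effort": joint torques, N m; "position": TCP position; "tcp_rot": TCP orientation; "force": force on the tool from outside, world axes, zero at the start; "torque": the same for the moment, N m; "gripper_width": finger opening in m.
Only numpy, scipy, OpenCV 4.12 (cv2) and the standard library are available. Lean on these libraries where they do the work, as an engineer would, in place of code of your own. Each camera call takes 0.05 s, during which the arm holds its last target. There are 200 camera calls.

## Working session

There is one attempt and no reset: what is moved stays moved. The work goes in short steps, Python scripts to look and compute and a tool call to move; the robot and the scene stay as the last step left them, time stands still between calls to the robot, and variables do not carry over. Pictures are saved under pics/ and viewed, about 8 in all and at most 12, crops included, and the job is handed in when it is done.

Besides the shell and the picture viewer there is one more tool, called by a JSON object that holds its "method" and its "body". jog_arm: Moves the arm, as the interface text tells. Its arguments: {"type":"object","properties":{"deltas":{"type":"array"},"hand":{"type":"number"}},"required":["deltas"]}

```bash
mkdir -p pics; cat > h.py <<'E'
import numpy as np, cv2
from rig import r
from scipy.spatial.transform import Rotation as R
def save(p,n,crop=None,s=1):
    im=p["color"][:,:,::-1]
    if crop: a,b,c,d=crop; im=im[b:d,a:c]
    im=cv2.resize(im,None,fx=s,fy=s,interpolation=cv2.INTER_CUBIC); cv2.imwrite(f"pics/{n}.png",im)
def pose():
    s=r.state(); T=np.eye(4); q=s["tcp_rot"]; T[:3,:3]=R.from_quat([q[1],q[2],q[3],q[0]]).as_matrix(); T[:3,3]=s["position"]; return T
def ext(p,T=None):
    return np.array(p["extrinsics"]) if "extrinsics" in p else T@np.array(p["hand_eye"])
def unproj(p,uv,z,T=None):
    uv=np.atleast_2d(np.array(uv,float)); K=np.array(p["mtx"]); k=p["k1"]
    d=(uv-[K[0,2],K[1,2]])/[K[0,0],K[1,1]]; u=d.copy()
    for _ in range(20): u=d/(1+k*(u**2).sum(1,keepdims=True))
    E=ext(p,T); D=np.c_[u[:,0],-u[:,1],-np.ones(len(u))]@E[:3,:3].T; o=E[:3,3]
    return o+D*((z-o[2])/D[:,2])[:,None]
def proj(p,X,T=None):
    E=ext(p,T); c=(np.atleast_2d(X)-E[:3,3])@E[:3,:3]; u=np.c_[c[:,0]/-c[:,2],-c[:,1]/-c[:,2]]
    u=u*(1+p["k1"]*(u**2).sum(1,keepdims=True)); K=np.array(p["mtx"]); return u*[K[0,0],K[1,1]]+[K[0,2],K[1,2]]
E
python3 - <<'E'
from h import *
np.set_printoptions(precision=3,suppress=True)
s=r.state(); print(s)
t=r.get_image("top"); save(t,"top",s=1.5)
for n in ["tray","blue","yellow","red","green"]:
    print(n,[(np.round(d["rect"]).tolist(),round(d["score"],2)) for d in r.spot_in(n,t)][:6])
print(t["extrinsics"],t["mtx"],t["k1"])
E
```

```text
{'time': 0.0, 'joint_positions': array([ 1.128,  0.312,  0.014,  1.513, -0.004,  1.319, -0.027]), 'dq': array([-0.   ,  0.   ,  0.   , -0.001, -0.001,  0.002, -0.   ]), 'effort': array([ -0.001, -37.991,   0.146, -23.059,   0.012,   0.014,   0.   ]), 'position': array([ 0.214, -0.506,  0.23 ]), 'tcp_rot': array([-0.001,  0.98 ,  0.199, -0.   ]), 'force': array([ 1.396, -0.888,  0.517]), 'torque': array([-0.008, -0.033,  0.051]), 'gripper_width': 0.08568887633780486}
tray [([233.0, 146.0, 101.0, 58.0], 0.96)]
blue [([151.0, 214.0, 27.0, 28.0], 0.71), ([244.0, 148.0, 34.0, 12.0], 0.6), ([414.0, 174.0, 48.0, 45.0], 0.5)]
yellow [([149.0, 266.0, 26.0, 38.0], 0.56)]
red [([242.0, 207.0, 39.0, 26.0], 0.98), ([131.0, 147.0, 30.0, 42.0], 0.3)]
green [([334.0, 198.0, 37.0, 28.0], 0.85), ([148.0, 212.0, 31.0, 32.0], 0.22)]
[[-0.027  0.981 -0.19   0.189]
 [-1.    -0.03  -0.009 -0.029]
 [-0.014  0.19   0.982  1.49 ]
 [ 0.     0.     0.     1.   ]] [[446.588   0.    252.308]
 [  0.    446.588 197.479]
 [  0.      0.      1.   ]] 0.011489564860392204
```

View pics/top.png

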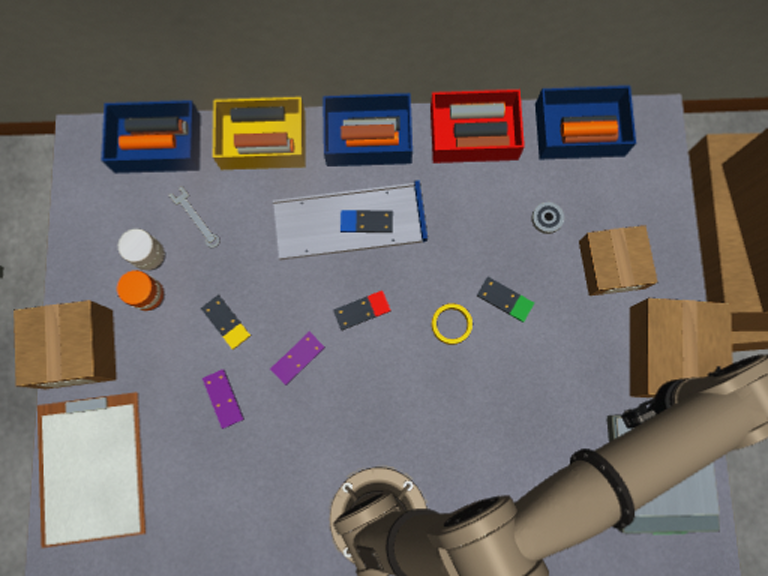

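The top picture (scaled 1.5x) shows:
- **Tray:** from (275,230) to its blue stop at (420,210).
- **Blue plate:** at (366,221), its blue end pointing left, away from the stop.
- **Yellow-ended plate:** at (225,322).
- **Red-ended plate:** at (362,310).
- **Green-ended plate:** at (505,299).

Look-alikes are the purple plates at (298,358) and (223,398), the yellow tape at (452,323), the dark and orange blocks in the bins, and the blue stop and bins.

I choose the dark plate with the blue end in the tray, the dark plate with the yellow end at (225,322), and the dark plate with the red end at (362,310).

```bash
cat >> h.py <<'E'
def plate(p,uvbox,hue,z=0.010,T=None,dark=95,sat=110):
    """painted-end and dark-body masks in a box -> world centre, heading toward painted end"""
    a,b,c,d=[int(v) for v in uvbox]; im=cv2.cvtColor(p["color"],cv2.COLOR_RGB2HSV).astype(int)[b:d,a:c]
    H,S,V=im[...,0],im[...,1],im[...,2]; dh=np.minimum(abs(H-hue),180-abs(H-hue))
    col=(dh<14)&(S>sat)&(V>50); dk=(V<dark)&~col
    def big(m):
        n,l,st,ce=cv2.connectedComponentsWithStats(m.astype(np.uint8)); return l==1+np.argmax(st[1:,4])
    col=big(col); m=big(cv2.morphologyEx((col|dk).astype(np.uint8),cv2.MORPH_CLOSE,np.ones((3,3)))>0)
    ys,xs=np.nonzero(m); X=unproj(p,np.c_[xs+a,ys+b],z,T)[:,:2]
    ys,xs=np.nonzero(col); C=unproj(p,np.c_[xs+a,ys+b],z,T)[:,:2].mean(0)
    (cx,cy),(w,h),ang=cv2.minAreaRect((X*1000).astype(np.float32)); t=np.radians(ang if w>h else ang+90)
    c=np.array([cx,cy])/1000
    if (C-c)@[np.cos(t),np.sin(t)]<0: t+=np.pi
    return c,(t+np.pi)%(2*np.pi)-np.pi,(round(w,1),round(h,1)),len(X)
E
python3 - <<'E'
from h import *
np.set_printoptions(precision=4,suppress=True)
t=r.get_image("top")
for n,b,h in [("blue",(222,136,268,160),108),("yellow",(130,190,170,236),27),("red",(216,188,264,224),0),("green",(314,180,360,218),60)]:
    print(n,*plate(t,b,h))
# tray corners (1.5x px)
uv=np.array([[274,201],[280,258],[415,183],[422,241]])/1.5
print(unproj(t,uv,0.015))
E
```

```text
blue [0.6536 0.0087] 1.5391107019354067 (117.7, 50.3) 492
yellow [0.4291 0.3295] -2.5004482059039583 (121.8, 52.1) 534
red [0.4454 0.023 ] -1.1988101136323177 (52.3, 119.9) 535
green [ 0.461 -0.298] -2.1357924767998773 (119.9, 52.1) 546
[[ 0.7055  0.2197  0.015 ]
 [ 0.5694  0.2058  0.015 ]
 [ 0.7386 -0.1072  0.015 ]
 [ 0.5992 -0.1179  0.015 ]]
```

{"method": "jog_arm", "body": {"deltas": [[[31,-19,-4,0,0,0],[31,-19,-4,0,0,0],[31,-19,-4,0,0,0],[31,-19,-4,0,0,0],[31,-19,-4,0,0,0],[31,-19,-4,0,0,0],[31,-19,-4,0,0,0],[31,-19,-4,0,0,0],[31,-19,-4,0,0,0],[31,-19,-4,0,0,0],[31,-19,-4,0,0,0],[31,-19,-4,0,0,0],[31,-19,-4,0,0,0],[31,-19,-4,0,0,0],[31,-19,-4,0,0,0],[31,-19,-4,0,0,0],[31,-19,-4,0,0,0],[31,-19,-4,0,0,0]]], "hand": 0.78}}

```text
time: 2.15
position: [0.5956, 0.0272, 0.3034]
tcp_rot: [0.0, 0.98, 0.199, 0.0]
force: [0.1, -0.4, -1.2]
gripper_width: 0.0666
```

{"method": "jog_arm", "body": {"deltas": [[[0,0,0,0,0,-0.13],[0,0,0,0,0,-0.13],[0,0,0,0,0,-0.13],[0,0,0,0,0,-0.13],[0,0,0,0,0,-0.13],[0,0,0,0,0,-0.13],[0,0,0,0,0,-0.13],[0,0,0,0,0,-0.13],[0,0,0,0,0,-0.13],[0,0,0,0,0,0],[0,0,0,0,0,0]]]}}

```text
time: 3.25
position: [0.5949, 0.026, 0.3032]
tcp_rot: [-0.0, 0.708, 0.706, -0.0]
force: [0.2, -0.2, -0.6]
gripper_width: 0.0667
```

```bash
cat >> h.py <<'E'
def yaw(T): return np.arctan2(T[1,0],T[0,0])
def go(pos,psi=None,pitch=0.0):
    """print tool-frame shift (mm) and the final turn for a target TCP / yaw of tool x / pitch about tool y"""
    T=pose(); d=T[:3,:3].T@(np.array(pos)-T[:3,3])*1000
    print("shift",np.round(d,1),"|",round(np.linalg.norm(d)))
    if psi is not None:
        G=np.array([[np.cos(psi),np.sin(psi),0],[np.sin(psi),-np.cos(psi),0],[0,0,-1]])@R.from_rotvec([0,pitch,0]).as_matrix()
        print("turn",np.round(R.from_matrix(T[:3,:3].T@G).as_rotvec(),3))
E
python3 - <<'E'
from h import *
np.set_printoptions(precision=4,suppress=True)
T=pose(); print(T, r.state()["joint_positions"],r.state()["time"])
w=r.get_image("wrist"); print(w["hand_eye"],w["mtx"],w["k1"])
c=proj(w,[[0.72,-0.11,.015],[0.6,-.12,.015],[.57,.2,.015],[.7,.22,.015]],T); print(c)
save(w,"w1",s=1.5)
E
```

```text
[[ 0.0029  1.     -0.0002  0.5949]
 [ 1.     -0.0029 -0.      0.026 ]
 [-0.     -0.0002 -1.      0.3032]
 [ 0.      0.      0.      1.    ]] [ 0.3217  0.45   -0.6258  1.2156  0.2577  1.5537 -0.2627] 3.25
[[ 0.0014  0.95    0.3123  0.0807]
 [ 1.     -0.0015  0.     -0.0005]
 [ 0.0005  0.3123 -0.95   -0.141 ]
 [ 0.      0.      0.      1.    ]] [[331.0587   0.     264.9527]
 [  0.     331.0587 189.2344]
 [  0.       0.       1.    ]] -0.07114861781884343
[[352.0748 238.8025]
 [269.0468 245.3467]
 [244.0253  -0.6024]
 [355.3613 -18.1463]]
```

View pics/w1.png

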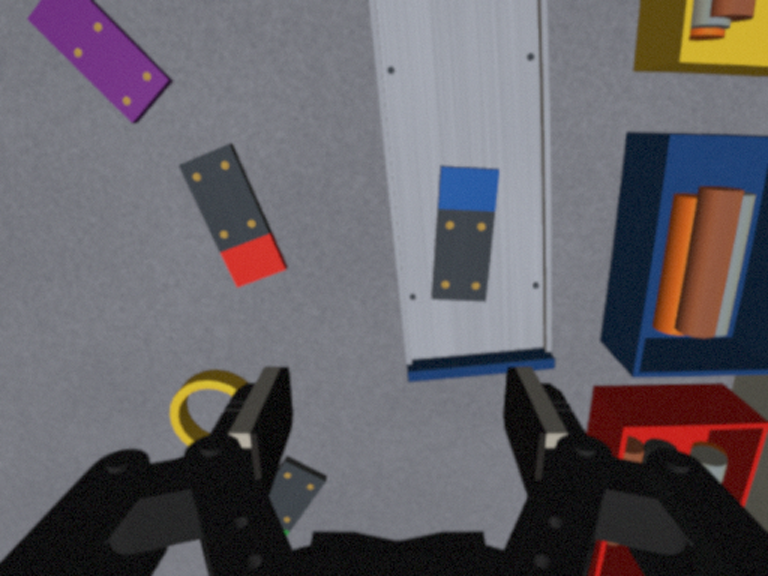

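The wrist picture (scaled 1.5x) shows the blue plate at (465,235) with its blue end up, away from the stop at (480,365). The red-ended plate is at (235,215), and a purple look-alike is at (100,55). I'll crop the tray closely next.

```bash
python3 - <<'E'
from h import *
np.set_printoptions(precision=4,suppress=True)
T=pose(); w=r.get_image("wrist")
print(plate(w,(275,100,350,210),108,.015,T)); print(plate(w,(110,85,200,200),0,.010,T))
def model(p):
    c,s=np.cos(p[2]),np.sin(p[2]); f=lambda x,y,z:[p[0]+c*x-s*y,p[1]+s*x+c*y,z]
    return f
t=np.array([.66,.045,1.67])
im=w["color"][0:260,225:385,::-1]; im=cv2.resize(im,None,fx=3,fy=3,interpolation=cv2.INTER_CUBIC)
f=model(t)
for y in(-.065,.065,-.07,.07): print(y,proj(w,[f(-.165,y,.015),f(.05,y,.015)],T).ravel())
cv2.imwrite("pics/c1.png",im[250:770])
E
```

```text
(array([0.653 , 0.0104]), np.float64(1.5263003644599067), (118.3, 49.6), 3093)
(array([0.4491, 0.0261]), np.float64(-1.228250760271898), (53.2, 119.5), 3290)
-0.065 [366.1624 240.4425 364.9034  86.4072]
0.065 [276.974  248.7915 261.7445  96.422 ]
-0.07 [369.5791 240.1095 368.8482  86.0518]
0.07 [273.5508 249.099  257.7868  96.833 ]
```

View pics/c1.png

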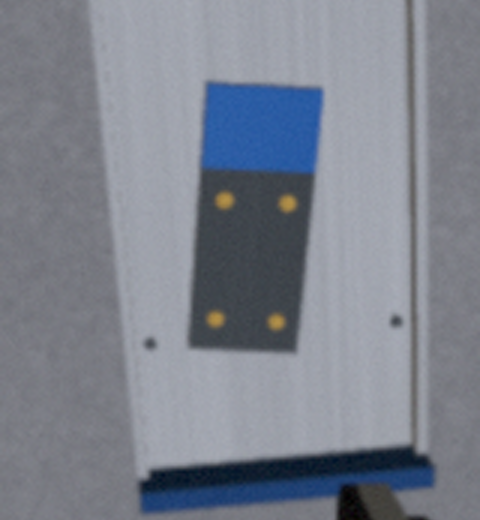

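```bash
python3 - <<'E'
from h import *
from scipy.optimize import least_squares
np.set_printoptions(precision=4,suppress=True)
T=pose(); w=r.get_image("wrist")
P=[(150,472,-.165,.065,.005),(412,446,-.165,-.065,.005),(141,483,-.165,.07,.03),(431,458,-.165,-.07,.03),(142,512,-.177,.07,.03),(434,487,-.177,-.07,.03)]
L=[(93,0,.07,.015),(115,232,.07,.015),(137,462,.07,.015),(430,440,-.07,.015),(427,225,-.07,.015),(424,2,-.07,.015)]
px=lambda c:np.array([225+c[0]/3,(c[1]+250)/3])
def f(p):
    c,s=np.cos(p[2]),np.sin(p[2]); o=[]
    for q in P:
        x,y,z=q[2:]; W=unproj(w,px(q),z,T)[0]; o+=[W[0]-(p[0]+c*x-s*y),W[1]-(p[1]+s*x+c*y)]
    for q in L:
        W=unproj(w,px(q),q[3],T)[0]; o.append(-s*(W[0]-p[0])+c*(W[1]-p[1])-q[2])
    return np.array(o)*1000
s=least_squares(f,[.66,.045,1.67],loss="soft_l1",x_scale=[.01,.01,.01]); print(s.x,f(s.x))
x,y,a=s.x; np.save("tray.npy",s.x)
for d in (0.062,0.142,0.222): print(d,x+np.cos(a)*(d-.165),y+np.sin(a)*(d-.165))
go([.653,.0104,.1],1.526)
E
```

```text
[0.6571 0.0567 1.6664] [ 0.9713 -3.8075 -0.0882 -2.5842  0.9883  3.7398 -3.6468  2.7252  0.4158
  0.4137 -1.7791 -0.4375 -1.0505 -0.5243 -0.0262 -0.5629  1.0581  1.5329]
0.062 0.6669527464013377 -0.04579300283926711
0.142 0.6593147000893235 0.03384153896600433
0.222 0.6516766537773092 0.1134760807712758
shift [-15.6  58.1 203.3] | 212
turn [-0.     0.     0.043]
```

{"method": "jog_arm", "body": {"deltas": [[[-2.6,9.7,34,0,0,0],[-2.6,9.7,34,0,0,0],[-2.6,9.7,34,0,0,0],[-2.6,9.7,34,0,0,0],[-2.6,9.7,34,0,0,0],[-2.6,9.7,34,0,0,0],[0,0,0,0,0,0.043],[0,0,0,0,0,0],[0,0,0,0,0,0]]]}}

```text
time: 4.3
position: [0.6537, 0.011, 0.1]
tcp_rot: [0.0, 0.722, 0.692, 0.001]
force: [0.3, 0.3, 0.4]
gripper_width: 0.0664
```

```bash
python3 - <<'E'
from h import *
np.set_printoptions(precision=4,suppress=True)
T=pose(); w=r.get_image("wrist")
save(w,"w2",s=1.5)
print(T[:3,3],yaw(T)); go([.653,.0104,.007],1.526)
x,y,a=np.load("tray.npy")
f=lambda X,Y,z:[x+np.cos(a)*X-np.sin(a)*Y,y+np.sin(a)*X+np.cos(a)*Y,z]
print(proj(w,[f(-.165,.065,.005),f(-.165,-.065,.005),f(-.165,.07,.03),f(-.165,-.07,.03)],T)*1.5)
E
```

```text
[0.6537 0.011  0.1   ] 1.5283608638732473
shift [-0.8 -1.1 93.6] | 94
turn [ 0.002 -0.     0.002]
[[329.5733 492.4458]
 [550.2152 466.8119]
 [314.9036 525.2453]
 [572.6239 495.8733]]
```

View pics/w2.png

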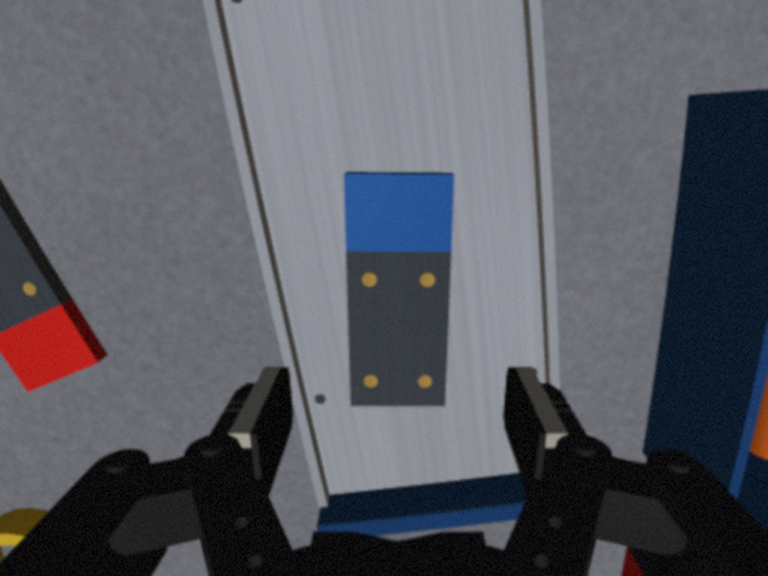

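The picture shows the open fingers straddling the blue plate's midline (398 against 399). The stop edge at (330,494) matches the tray model's prediction. I'll descend.

{"method": "jog_arm", "body": {"deltas": [[[-0.4,-0.6,25,0,0,0],[-0.4,-0.5,25,0,0,0],[0,0,25,0,0,0],[0,0,12,0,0,0],[0,0,6,0,0,0],[0,0,0,0,0,0],[0,0,0,0,0,0]]]}}

```text
time: 5.05
position: [0.6532, 0.0102, 0.0078]
tcp_rot: [0.001, 0.722, 0.692, 0.001]
force: [0.2, 0.1, 0.4]
gripper_width: 0.0664
```

{"method": "jog_arm", "body": {"deltas": [[[0,0,0,0,0,0],[0,0,0,0,0,0],[0,0,0,0,0,0],[0,0,0,0,0,0],[0,0,0,0,0,0]]], "hand": 0.3}}

```text
time: 5.55
position: [0.6536, 0.0102, 0.0085]
tcp_rot: [0.001, 0.722, 0.692, 0.001]
force: [-0.9, -0.4, 6.7]
gripper_width: 0.0476
```

{"method": "jog_arm", "body": {"deltas": [[[0,0,-10,0,0,0],[0,0,-20,0,0,0],[0,0,-30,0,0,0],[0,0,-30,0,0,0],[0,0,0,0,0,0.1],[0,0,0,0,0,0.1],[0,0,0,0,0,0.1],[0,0,0,0,0,0]]]}}

```text
time: 6.35
position: [0.6515, 0.0098, 0.0963]
tcp_rot: [-0.0, 0.817, 0.576, -0.0]
force: [0.3, 1.0, -1.5]
gripper_width: 0.0473
```

```bash
python3 - <<'E'
from h import *
np.set_printoptions(precision=3,suppress=True)
s=r.state();print(s["joint_positions"],s["gripper_width"],s["force"],yaw(pose()))
E
```

```text
[ 0.255  0.665 -0.485  1.377  0.317  1.178 -0.606] 0.04734400480371085 [ 0.265  1.017 -1.5  ] 1.2281186117461005
```

Turning straight round would take joint 7 past its range. I'll do it in two halves with a regrasp in the tray.

{"method": "jog_arm", "body": {"deltas": [[[0,0,0,0,0,-0.13],[0,0,0,0,0,-0.13],[0,0,0,0,0,-0.13],[0,0,0,0,0,-0.13],[0,0,0,0,0,-0.13],[0,0,0,0,0,-0.13],[0,0,0,0,0,-0.12],[0,0,0,0,0,0],[0,0,0,0,0,0]]]}}

```text
time: 7.25
position: [0.6518, 0.0097, 0.0961]
tcp_rot: [-0.0, 0.486, 0.874, -0.0]
force: [-0.2, -0.2, -2.4]
gripper_width: 0.0471
```

```bash
python3 - <<'E'
from h import *
np.set_printoptions(precision=3,suppress=True)
s=r.state();print(s["joint_positions"],pose()[:3,3],yaw(pose())); go([.6616,.0098,.0095],2.126)
E
```

```text
[ 0.366  0.715 -0.684  1.371  0.457  1.216  0.2  ] [0.652 0.01  0.096] 2.126388889967902
shift [-5.1  8.4 86.6] | 87
turn [-0. -0.  0.]
```

{"method": "jog_arm", "body": {"deltas": [[[-2.5,4.2,20,0,0,0],[-2.6,4.2,25,0,0,0],[0,0,20,0,0,0],[0,0,12,0,0,0],[0,0,6,0,0,0],[0,0,3,0,0,0],[0,0,0.6,0,0,0],[0,0,0,0,0,0]]]}}

```text
time: 8.05
position: [0.6626, 0.0102, 0.0107]
tcp_rot: [0.001, 0.485, 0.874, 0.001]
force: [0.4, 0.2, -1.6]
gripper_width: 0.0472
```

{"method": "jog_arm", "body": {"deltas": [[[0,0,0,0,0,0],[0,0,0,0,0,0],[0,0,0,0,0,0],[0,0,-20,0,0,0],[0,0,-30,0,0,0],[0,0,-30,0,0,0],[0,0,0,0,0,0.14],[0,0,0,0,0,0.14],[0,0,0,0,0,0.14],[0,0,0,0,0,0.14],[0,0,0,0,0,0.14],[0,0,0,0,0,0.14],[0,0,0,0,0,0.14],[0,0,0,0,0,0.14],[0,0,0,0,0,0.14],[0,0,0,0,0,0.14]]], "hand": 0.78}}

```text
time: 9.65
position: [0.662, 0.0103, 0.0901]
tcp_rot: [-0.0, 0.935, 0.353, 0.0]
force: [-0.3, 0.6, 0.4]
gripper_width: 0.0664
```

{"method": "jog_arm", "body": {"deltas": [[[0,0,0,0,0,0.14],[0,0,0,0,0,0.14],[0,0,0,0,0,0.14],[0,0,0,0,0,0.14],[0,0,0,0,0,0.14],[0,0,0,0,0,0.14],[0,0,0,0,0,0.14],[0,0,0,0,0,0.14],[0,0,0,0,0,0.14],[0,0,0,0,0,0.14],[0,0,0,0,0,0.14],[0,0,0,0,0,0.14],[0,0,0,0,0,0.061],[0,0,0,0,0,0],[0,0,0,0,0,0]]]}}

```text
time: 11.15
position: [0.6619, 0.0103, 0.0899]
tcp_rot: [-0.0, 0.875, -0.484, 0.0]
force: [-0.6, 1.8, 0.7]
gripper_width: 0.0666
```

```bash
python3 - <<'E'
from h import *
np.set_printoptions(precision=3,suppress=True)
s=r.state();T=pose();print(s["joint_positions"],T[:3,3],yaw(T))
w=r.get_image("wrist"); save(w,"w3",s=1)
print(plate(w,(60,40,420,330),108,.015,T))
t=r.get_image("top"); print(plate(t,(210,130,275,165),108,.015))
go([.6616,.0098,.009],2.126-np.pi)
E
```

```text
[-0.056  0.638  0.024  1.365 -0.016  1.138 -2.612] [0.662 0.01  0.09 ] -1.0112587124498837
(array([0.663, 0.008]), np.float64(2.1271180950762982), (49.1, 119.1), 11142)Traceback (most recent call last):
  File "<stdin>", line 6, in <module>
  File "h.py", line 28, in plate
    col=big(col); m=big(cv2.morphologyEx((col|dk).astype(np.uint8),cv2.MORPH_CLOSE,np.ones((3,3)))>0)
  File "h.py", line 27, in big
    n,l,st,ce=cv2.connectedComponentsWithStats(m.astype(np.uint8)); return l==1+np.argmax(st[1:,4])
                                                                                ~~~~~~~~~^^^^^^^^^^
    return _wrapfunc(a, 'argmax', axis=axis, out=out, **kwds)
    return bound(*args, **kwds)
ValueError: attempt to get argmax of an empty sequence
```

View pics/w3.png

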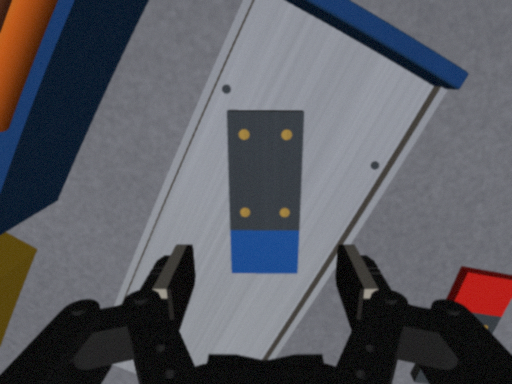

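The picture shows the plate midway between the fingers (column 266), with its blue end nearest the hand. I'll regrasp, lift and complete the turn.

{"method": "jog_arm", "body": {"deltas": [[[0,0,25,0,0,0],[0,0,25,0,0,0],[0,0,18,0,0,0],[0,0,9,0,0,0],[0,0,3,0,0,0],[0,0,0,0,0,0],[0,0,0,0,0,0]]]}}

```text
time: 11.95
position: [0.6629, 0.01, 0.011]
tcp_rot: [-0.001, 0.874, -0.485, 0.001]
force: [0.9, -0.0, 0.8]
gripper_width: 0.0667
```

{"method": "jog_arm", "body": {"deltas": [[[0,0,0,0,0,0],[0,0,0,0,0,0],[0,0,0,0,0,0],[0,0,0,0,0,0],[0,0,-10,0,0,0],[0,0,-25,0,0,0],[0,0,-25,0,0,0],[0,0,0,0,0,0]]], "hand": 0.3}}

```text
time: 12.75
position: [0.6654, 0.0101, 0.0746]
tcp_rot: [-0.002, 0.874, -0.485, 0.004]
force: [1.0, 0.1, -1.6]
gripper_width: 0.0445
```

{"method": "jog_arm", "body": {"deltas": [[[0,0,0,0,0,-0.134],[0,0,0,0,0,-0.134],[0,0,0,0,0,-0.134],[0,0,0,0,0,-0.134],[0,0,0,0,0,-0.134],[0,0,0,0,0,-0.134],[0,0,0,0,0,-0.134],[0,0,0,0,0,-0.134],[0,0,0,0,0,-0.134],[0,0,0,0,0,-0.134],[0,0,0,0,0,-0.134],[0,0,0,0,0,-0.134],[0,0,0,0,0,-0.134],[0,0,0,0,0,-0.134],[0,0,0,0,0,-0.134],[0,0,0,0,0,-0.134],[0,0,0,0,0,-0.134],[0,0,0,0,0,-0.134],[0,0,0,0,0,-0.134],[0,0,0,0,0,-0.131]]]}}

```text
time: 14.75
position: [0.661, 0.0096, 0.0683]
tcp_rot: [-0.001, 0.671, 0.741, -0.001]
force: [-0.3, -0.8, -2.3]
gripper_width: 0.0445
```

```bash
python3 - <<'E'
from h import *
np.set_printoptions(precision=4,suppress=True)
s=r.state();T=pose();print(s["joint_positions"],T[:3,3],yaw(T),s["gripper_width"])
x,y,a=np.load("tray.npy"); w=r.get_image("wrist")
f=lambda d,z:[x+np.cos(a)*(d-.165),y+np.sin(a)*(d-.165),z]
E=unproj(w,np.array([[266,v] for v in (0,60)]),.01,T); print(E)
try: print(plate(w,(150,40,380,340),108,T[2,3]+.005,T))
except Exception as e: print(e)
go(f(.069,T[2,3]),a); go(f(.069,.0095),a)
E
```

```text
[ 0.3073  0.7351 -0.5852  1.3692  0.4155  1.1623 -0.2255] [0.661  0.0096 0.0683] 1.6692322659006433 0.04453399537615665
[[0.6487 0.1327 0.01  ]
 [0.6519 0.1015 0.01  ]]
(array([0.6576, 0.0345]), np.float64(-1.4683720833768303), (119.8, 143.0), 32116)
shift [-48.7   0.4  -0.1] | 49
turn [-0.002 -0.     0.006]
shift [-48.7   0.5  58.7] | 76
turn [-0.002 -0.     0.006]
```

```bash
python3 - <<'E'
from h import *
w=r.get_image("wrist"); save(w,"w4",s=1.3)
E
```

```text
(no output)
```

View pics/w4.png

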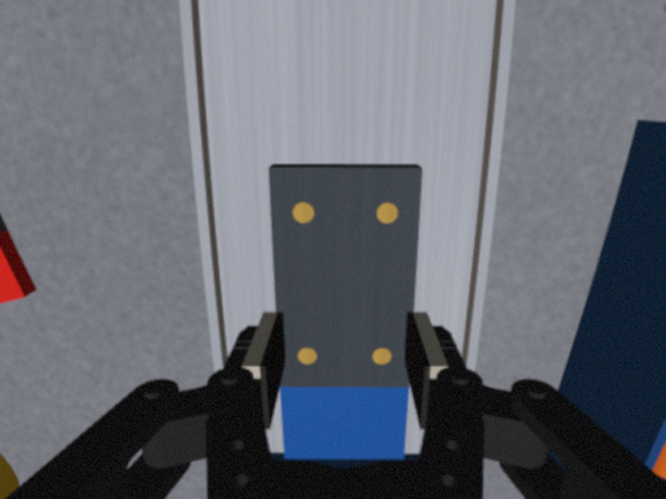

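```bash
python3 - <<'E'
from h import *
np.set_printoptions(precision=4,suppress=True)
T=pose(); w=r.get_image("wrist")
for dz in (.002,.005,.008):
    W=unproj(w,np.array([[345,168],[345,386]])/1.3,T[2,3]+dz,T); L=(W-T[:3,3])@T[:3,:3]*1000; print(dz,L[:,:2].ravel())
E
```

```text
0.002 [ 61.4351  -0.2698 -21.5685  -0.1166]
0.005 [ 61.8514  -0.2728 -19.3619  -0.1229]
0.008 [ 62.2677  -0.2758 -17.1552  -0.1292]
```

The picture shows the plate level and straight in the jaws, blue end at (345,420) towards the stop. I'll bring it to the stop end and lower it.

{"method": "jog_arm", "body": {"deltas": [[[-12,0.1,0,0,0,0.006],[-15,0.1,0,0,0,0],[-15,0.1,0,0,0,0],[-9.7,0.1,12,0,0,0],[0,0,20,0,0,0],[0,0,12,0,0,0],[0,0,7,0,0,0],[0,0,3,0,0,0],[0,0,2,0,0,0],[0,0,0,0,0,0]]]}}

```text
time: 15.9
position: [0.6672, -0.0411, 0.0141]
tcp_rot: [0.0, 0.675, 0.737, 0.0]
force: [-0.2, 0.3, -2.0]
gripper_width: 0.0445
```

{"method": "jog_arm", "body": {"deltas": [[[-1,0,0,0,0,0],[-1,0,0,0,0,0],[-1,0,0,0,0,0],[0,0,0,0,0,0]]]}}

```text
time: 16.3
position: [0.6672, -0.045, 0.0139]
tcp_rot: [0.0, 0.676, 0.737, -0.0]
force: [0.1, 0.6, -1.6]
gripper_width: 0.0448
```

```bash
python3 - <<'E'
from h import *
np.set_printoptions(precision=4,suppress=True)
T=pose(); s=r.state(); x,y,a=np.load("tray.npy"); d=(T[:2,3]-[x,y])@[np.cos(a),np.sin(a)]+.165
l=(T[:2,3]-[x,y])@[-np.sin(a),np.cos(a)]
print(T[:3,3],yaw(T)-a,"d",d,"lat",l,s["force"],s["torque"],s["gripper_width"])
E
```

```text
[ 0.6672 -0.045   0.0139] -0.00910326760177016 d 0.06277829930926133 lat -0.00034406873333311765 [ 0.126   0.5565 -1.6425] [ 0.0357 -0.0436  0.0026] 0.044788389072780536
```

{"method": "jog_arm", "body": {"deltas": [[[-1,0,0,0,0,0],[-1,0,0,0,0,0],[0,0,1.5,0,0,0],[0,0,1.5,0,0,0],[0,0,0,0,0,0]]]}}

```text
time: 16.8
position: [0.6675, -0.0468, 0.012]
tcp_rot: [0.0, 0.676, 0.737, -0.0]
force: [-2.9, -2.1, 4.2]
gripper_width: 0.0445
```

{"method": "jog_arm", "body": {"deltas": [[[0,0,0,0,0,0],[0,0,0,0,0,0],[0,0,0,0,0,0],[0,0,-20,0,0,0],[0,0,-30,0,0,0],[10,0,-40,0,0,0],[20,0,-40,0,0,0],[20,0,-20,0,0,0],[0,0,0,0,0,0],[0,0,0,0,0,0]]], "hand": 0.78}}

```text
time: 17.8
position: [0.6628, 0.0036, 0.1605]
tcp_rot: [0.0, 0.675, 0.738, -0.0]
force: [-0.6, -0.7, -0.9]
gripper_width: 0.0664
```

```bash
python3 - <<'E'
from h import *
np.set_printoptions(precision=4,suppress=True)
T=pose(); w=r.get_image("wrist"); save(w,"w5",s=1.3); print(T[:3,3],yaw(T))
x,y,a=np.load("tray.npy")
f=lambda X,Y,z:[x+np.cos(a)*X-np.sin(a)*Y,y+np.sin(a)*X+np.cos(a)*Y,z]
print(proj(w,[f(-.165,.065,.005),f(-.165,-.065,.005),f(-.165,.07,.03),f(-.165,-.07,.03),f(-.045,-.025,.015),f(-.045,.025,.015),f(-.165,.025,.015),f(-.165,-.025,.015)],T)*1.3)
E
```

```text
[0.6628 0.0036 0.1605] 1.6592515661319607
[[263.8453 358.7056]
 [426.2872 357.93  ]
 [251.3626 377.2979]
 [438.8523 376.421 ]
 [380.5976 215.2404]
 [307.6607 215.6409]
 [312.871  365.8866]
 [377.2322 365.5819]]
```

View pics/w5.png

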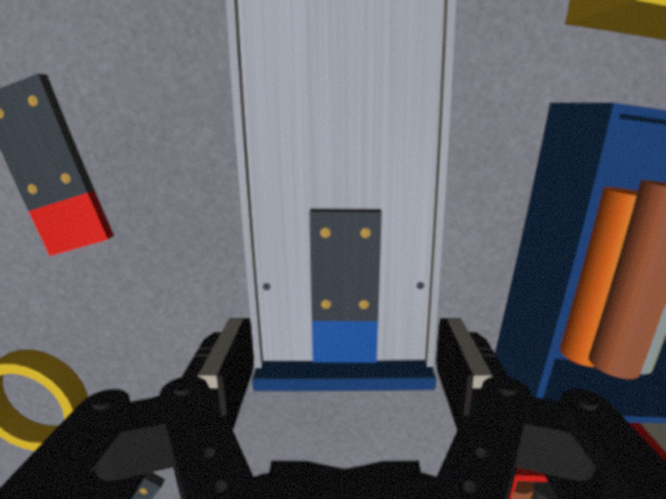

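The picture shows the blue plate straight in the tray, its blue end at (345,361) against the stop's base line, with an estimated gap of 3 mm. The red plate is untouched at the left. Next is the yellow plate.

{"method": "jog_arm", "body": {"deltas": [[[28.8,-17,0,0,0,0],[28.8,-17,0,0,0,0],[28.8,-17,0,0,0,0],[28.8,-17,0,0,0,0],[28.8,-17,0,0,0,0],[28.8,-17,0,0,0,0],[28.8,-17,0,0,0,0],[28.8,-17,0,0,0,0],[28.8,-17,0,0,0,0],[28.8,-17,0,0,0,0],[28.8,-17,0,0,0,0],[28.8,-17,0,0,0,0],[0,0,0,0,0,0.127],[0,0,0,0,0,0.127],[0,0,0,0,0,0.127],[0,0,0,0,0,0.127],[0,0,0,0,0,0.127],[0,0,0,0,0,0.127],[0,0,0,0,0,0.127],[0,0,0,0,0,0.127]]]}}

```text
time: 19.85
position: [0.4301, 0.3272, 0.1584]
tcp_rot: [0.001, 0.95, 0.311, -0.002]
force: [-0.6, 0.6, -0.6]
gripper_width: 0.0667
```

{"method": "jog_arm", "body": {"deltas": [[[0,0,0,0,0,0],[0,0,0,0,0,0]]]}}

```text
time: 20.05
position: [0.4299, 0.3283, 0.1593]
tcp_rot: [0.001, 0.949, 0.316, -0.001]
force: [0.2, -0.1, 0.2]
gripper_width: 0.0665
```

```bash
python3 - <<'E'
from h import *
np.set_printoptions(precision=4,suppress=True)
T=pose(); w=r.get_image("wrist"); save(w,"w6",s=1.3); print(T[:3,3],yaw(T),r.state()["joint_positions"])
c,h,sz,n=plate(w,(170,40,350,300),27,.010,T); print(c,h,sz,n)
go([*c,.004],h+np.pi)
E
```

```text
[0.4299 0.3283 0.1593] 0.642550697565474 [-0.2914  0.3941 -0.5234  1.6307  0.2096  1.1753 -1.7914]
[0.4309 0.3327] -2.486184381684521 (120.0, 49.6) 6760
shift [  3.7  -2.6 155.6] | 156
turn [ 0.     0.002 -0.013]
```

View pics/w6.png

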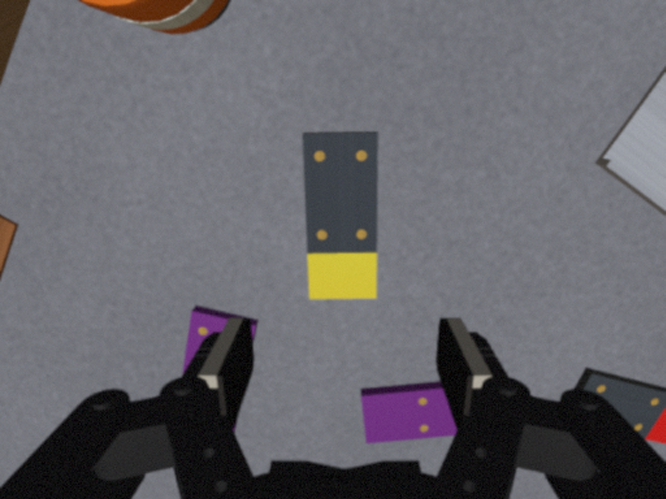

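The picture shows the yellow-ended dark plate alone at (342,215), aligned with the tool. Purple look-alikes are at (215,345) and (405,410), and the filter is at the top left, all clear of the jaws. I'll grasp it.

{"method": "jog_arm", "body": {"deltas": [[[1.8,-1.3,40,0,0,-0.013],[1.9,-1.3,40,0,0,0],[0,0,35,0,0,0],[0,0,25,0,0,0],[0,0,9,0,0,0],[0,0,4.5,0,0,0],[0,0,0,0,0,0],[0,0,0,0,0,0]]]}}

```text
time: 20.9
position: [0.432, 0.3351, 0.0086]
tcp_rot: [-0.001, 0.947, 0.322, 0.001]
force: [0.6, 0.6, -0.5]
gripper_width: 0.0662
```

{"method": "jog_arm", "body": {"deltas": [[[0,0,0,0,0,0],[0,0,0,0,0,0],[0,0,0,0,0,0],[0,0,0,0,0,0],[0,0,-10,0,0,0],[0,0,-20,0,0,0],[0,0,-30,0,0,0],[0,0,-30,0,0,0],[0,0,-30,0,0,0],[0,0,0,0,0,0]]], "hand": 0.3}}

```text
time: 21.9
position: [0.4334, 0.3369, 0.1325]
tcp_rot: [-0.002, 0.947, 0.322, 0.005]
force: [1.2, 1.2, 0.8]
gripper_width: 0.0255
```

```bash
python3 - <<'E'
from h import *
np.set_printoptions(precision=4,suppress=True)
T=pose(); print(T[:3,3],yaw(T),r.state()["joint_positions"])
x,y,a=np.load("tray.npy"); f=lambda d,z:[x+np.cos(a)*(d-.165),y+np.sin(a)*(d-.165),z]
go(f(.165,.12),a)
E
```

```text
[0.4334 0.3369 0.1325] 0.6550298445846648 [-0.3033  0.4275 -0.5219  1.6575  0.2345  1.1086 -1.8052]
shift [  6.6 358.4  12.6] | 359
turn [ 0.005 -0.009 -1.011]
```

The jaws closed above the plate: the width reads 25 mm, so the hand was too high. I'll reopen, measure again and go lower.

{"method": "jog_arm", "body": {"deltas": [[[0,0,-20,0,0,0],[0,0,0,0,0,0],[0,0,0,0,0,0]]], "hand": 0.78}}

```text
time: 22.2
position: [0.4308, 0.3341, 0.1469]
tcp_rot: [0.0, 0.947, 0.322, 0.0]
force: [-0.3, -0.2, -0.8]
gripper_width: 0.0662
```

```bash
python3 - <<'E'
from h import *
np.set_printoptions(precision=4,suppress=True)
T=pose(); w=r.get_image("wrist"); print(T[:3,3],yaw(T))
c,h,sz,n=plate(w,(170,40,350,300),27,.010,T); print(c,h,sz,n)
c2,h2,*_=plate(r.get_image("top"),(130,190,170,236),27); print(c2,h2,_)
go([*c,.001],h+np.pi)
E
```

```text
[0.4308 0.3341 0.1469] 0.6548643906588135
[0.431  0.3328] -2.4853064040521495 (119.1, 49.5) 7178Traceback (most recent call last):
  File "<stdin>", line 5, in <module>
  File "h.py", line 28, in plate
    col=big(col); m=big(cv2.morphologyEx((col|dk).astype(np.uint8),cv2.MORPH_CLOSE,np.ones((3,3)))>0)
  File "h.py", line 27, in big
    n,l,st,ce=cv2.connectedComponentsWithStats(m.astype(np.uint8)); return l==1+np.argmax(st[1:,4])
                                                                                ~~~~~~~~~^^^^^^^^^^
    return _wrapfunc(a, 'argmax', axis=axis, out=out, **kwds)
    return bound(*args, **kwds)
ValueError: attempt to get argmax of an empty sequence
```

{"method": "jog_arm", "body": {"deltas": [[[-0.7,1,40,0,0,0],[0,0,40,0,0,0],[0,0,35,0,0,0],[0,0,19,0,0,0],[0,0,7,0,0,0],[0,0,3,0,0,0],[0,0,0,0,0,0],[0,0,0,0,0,0],[0,0,0,0,0,0]]]}}

```text
time: 23.2
position: [0.4318, 0.3337, 0.0044]
tcp_rot: [-0.0, 0.947, 0.322, 0.001]
force: [-0.1, 0.4, 0.1]
gripper_width: 0.0664
```

{"method": "jog_arm", "body": {"deltas": [[[-0.8,0,2.5,0,0,0],[0,0,0,0,0,0]]]}}

```text
time: 23.4
position: [0.4304, 0.3323, 0.0008]
tcp_rot: [0.0, 0.947, 0.322, 0.0]
force: [-0.0, -0.3, -0.5]
gripper_width: 0.0663
```

{"method": "jog_arm", "body": {"deltas": [[[0,0,0,0,0,0],[0,0,0,0,0,0],[0,0,0,0,0,0],[0,0,0,0,0,0]]], "hand": 0.3}}

```text
time: 23.8
position: [0.4307, 0.3328, 0.0013]
tcp_rot: [-0.0, 0.947, 0.322, 0.0]
force: [-1.1, -0.9, 5.7]
gripper_width: 0.0478
```

{"method": "jog_arm", "body": {"deltas": [[[0,0,-10,0,0,0],[0,0,-25,0,0,0],[0,0,-35,0,0,0],[0,0,-35,0,0,0],[0,0,0,0,0,0]]]}}

```text
time: 24.3
position: [0.4332, 0.3356, 0.1109]
tcp_rot: [-0.002, 0.947, 0.322, 0.005]
force: [0.5, 1.6, -0.6]
gripper_width: 0.0481
```

```bash
python3 - <<'E'
from h import *
np.set_printoptions(precision=4,suppress=True)
T=pose(); print(T[:3,3],yaw(T),r.state()["gripper_width"])
x,y,a=np.load("tray.npy"); f=lambda d,z:[x+np.cos(a)*(d-.165),y+np.sin(a)*(d-.165),z]
go(f(.150,.11),a)
E
```

```text
[0.4332 0.3356 0.1109] 0.654937189817375 0.04809065462945367
shift [ -0.2 370.2   0.8] | 370
turn [ 0.005 -0.01  -1.011]
```

{"method": "jog_arm", "body": {"deltas": [[[0,31,0,0,0,0],[0,31,0,0,0,0],[0,31,0,0,0,0],[0,31,0,0,0,0],[0,31,0,0,0,0],[0,31,0,0,0,0],[0,31,0,0,0,0],[0,31,0,0,0,0],[0,31,0,0,0,0],[0,31,0,0,0,0],[0,31,0,0,0,0],[0,29,0,0,0,0],[0,0,0,0,0,-0.126],[0,0,0,0,0,-0.126],[0,0,0,0,0,-0.126],[0,0,0,0,0,-0.126],[0,0,0,0,0,-0.126],[0,0,0,0,0,-0.126],[0,0,0,0,0,-0.126],[0,0,0,0,0,-0.126]]]}}

```text
time: 26.3
position: [0.6547, 0.0387, 0.1041]
tcp_rot: [-0.001, 0.672, 0.741, -0.001]
force: [-1.1, -0.0, -1.1]
gripper_width: 0.0477
```

{"method": "jog_arm", "body": {"deltas": [[[0,0,0,0,-0.062,0],[0,0,0,0,-0.063,0],[0,0,0,0,0,0],[0,0,0,0,0,0]]]}}

```text
time: 26.7
position: [0.6551, 0.0396, 0.1047]
tcp_rot: [0.045, 0.672, 0.738, -0.042]
force: [0.6, -1.8, -1.1]
gripper_width: 0.0478
```

```bash
python3 - <<'E'
from h import *
np.set_printoptions(precision=4,suppress=True)
T=pose(); w=r.get_image("wrist"); save(w,"w7",s=1.3)
s=r.state(); print(T,yaw(T),s["gripper_width"],s["joint_positions"])
x,y,a=np.load("tray.npy"); f=lambda d,z:[x+np.cos(a)*(d-.165),y+np.sin(a)*(d-.165),z]
go(f(.1421,.05),a,-.125); go(f(.1421,.014),a,-.125)
E
```

```text
[[-0.0929  0.9956  0.0098  0.6551]
 [ 0.9879  0.0934 -0.1236  0.0396]
 [-0.124  -0.0018 -0.9923  0.1047]
 [ 0.      0.      0.      1.    ]] 1.6645783705263069 0.04802834307985406 [ 0.1917  0.6902 -0.5784  1.3506  0.5054  1.2548 -0.3643]
shift [ 2.3  3.6 55.1] | 55
turn [-0.002  0.    -0.004]
shift [ 6.8  3.6 90.8] | 91
turn [-0.002  0.    -0.004]
```

View pics/w7.png

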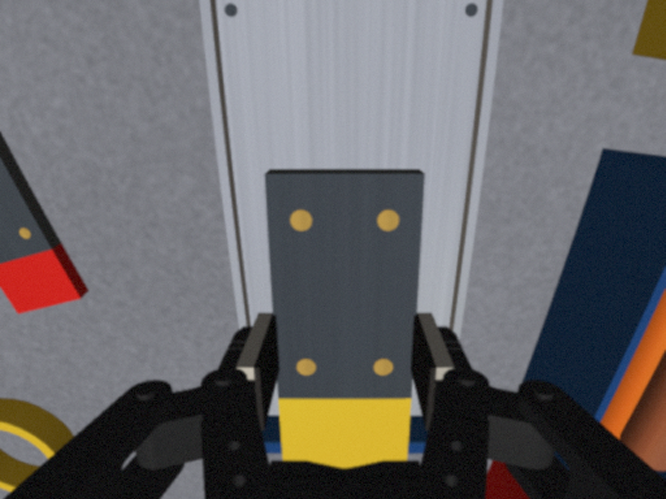

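```bash
python3 - <<'E'
from h import *
np.set_printoptions(precision=1,suppress=True)
w=r.get_image("wrist")
for z in (-.005,-.009): print(unproj(w,np.array([[345,174],[345,398]])/1.3,z,np.eye(4))[:,:2]*1000)
E
```

```text
[[ 60.1  -0.2]
 [-24.7  -0.1]]
[[ 60.8  -0.3]
 [-21.6  -0.1]]
```

The picture shows the yellow plate straight in the jaws, yellow end at (345,430) towards the stop. I'll lower it tilted.

{"method": "jog_arm", "body": {"deltas": [[[2,1.2,20,0,0,-0.004],[2,1.2,25,0,0,0],[2,1.2,20,0,0,0],[0.5,0,10,0,0,0],[0.3,0,5,0,0,0],[0,0,3,0,0,0],[0,0,0,0,0,0],[0,0,0,0,0,0]]]}}

```text
time: 27.6
position: [0.6604, 0.036, 0.0236]
tcp_rot: [0.047, 0.671, 0.739, -0.041]
force: [0.5, 0.7, -1.9]
gripper_width: 0.0476
```

```bash
python3 - <<'E'
from h import *
np.set_printoptions(precision=4,suppress=True)
T=pose(); s=r.state(); x,y,a=np.load("tray.npy"); print(T[:3,3],s["force"])
f=lambda d,z:[x+np.cos(a)*(d-.165),y+np.sin(a)*(d-.165),z]
go(f(.1421,.0135),a,-.125)
E
```

```text
[0.6604 0.036  0.0236] [ 0.4853  0.6554 -1.8509]
shift [-0.7 -1.3 10.3] | 10
turn [ 0.002 -0.     0.   ]
```

{"method": "jog_arm", "body": {"deltas": [[[-0.5,-1,3,0,0,0],[-0.5,0,2.5,0,0,0],[0,0,2,0,0,0],[0,0,1,0,0,0],[0,0,0,0,0,0]]]}}

```text
time: 28.1
position: [0.6588, 0.0336, 0.0141]
tcp_rot: [0.046, 0.671, 0.739, -0.042]
force: [-0.2, -0.1, -2.1]
gripper_width: 0.0477
```

{"method": "jog_arm", "body": {"deltas": [[[0,0,1.2,0,0,0],[0,0,0,0,0,0]]]}}

```text
time: 28.3
position: [0.659, 0.0337, 0.0138]
tcp_rot: [0.046, 0.671, 0.739, -0.042]
force: [-2.5, 0.4, 3.5]
gripper_width: 0.0476
```

{"method": "jog_arm", "body": {"deltas": [[[0,0,1.2,0,0,0],[0,0,0,0,0,0]]]}}

```text
time: 28.5
position: [0.659, 0.0337, 0.0138]
tcp_rot: [0.046, 0.671, 0.739, -0.042]
force: [-4.2, -0.4, 9.2]
gripper_width: 0.0476
```

{"method": "jog_arm", "body": {"deltas": [[[0,0,-1,0,0,0],[0,0,0,0,0,0],[0,0,0,0,0,0],[0,0,0,0,0,0],[0,0,-20,0,0,0],[0,0,-30,0,0,0],[0,0,-30,0,0,0],[20,0,-40,0,0.062,0],[20,0,-20,0,0.063,0],[0,0,0,0,0,0],[0,0,0,0,0,0]]], "hand": 0.78}}

```text
time: 29.6
position: [0.6535, 0.0884, 0.1476]
tcp_rot: [0.0, 0.672, 0.74, -0.001]
force: [-0.3, -0.5, 0.6]
gripper_width: 0.0666
```

```bash
python3 - <<'E'
from h import *
np.set_printoptions(precision=4,suppress=True)
T=pose(); w=r.get_image("wrist"); save(w,"w8",s=1.3); print(T[:3,3],yaw(T))
x,y,a=np.load("tray.npy")
f=lambda X,Y,z:[x+np.cos(a)*X-np.sin(a)*Y,y+np.sin(a)*X+np.cos(a)*Y,z]
c,h,sz,n=plate(w,(200,80,330,300),27,.0225,T); 
print(c,h-(a-np.pi),sz,(c-[x,y])@[np.cos(a),np.sin(a)]+.165,(c-[x,y])@[-np.sin(a),np.cos(a)])
try:
  c,h,sz,n=plate(w,(110,40,200,280),0,.010,T); print("red",c,h,sz,n)
except Exception as e: print(e)
E
```

```text
[0.6535 0.0884 0.1476] 1.6665953683829309
[0.6585 0.0346] 0.0019286714856452392 (50.3, 127.8) 0.1428698891376882 0.0007446310840011575
attempt to get argmax of an empty sequence
```

View pics/w8.png

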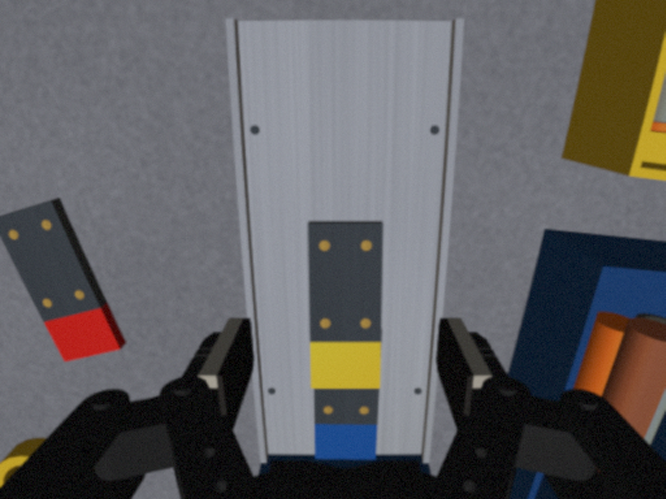

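The picture shows the yellow plate lying over the blue one in line, with the yellow edge at row 389 and the blue boundary at row 424. The red plate is at (60,280). On to red.

{"method": "jog_arm", "body": {"deltas": [[[-5.3,-26.2,0,0,0,0],[-5.3,-26.2,0,0,0,0],[-5.3,-26.2,0,0,0,0],[-5.3,-26.2,0,0,0,0],[-5.3,-26.2,0,0,0,0],[-5.3,-26.2,0,0,0,0],[-5.3,-26.2,0,0,0,0],[-5.3,-26.2,0,0,0,0],[0,0,0,0,0,-0.125],[0,0,0,0,0,-0.125],[0,0,0,0,0,0],[0,0,0,0,0,0]]]}}

```text
time: 30.85
position: [0.4482, 0.0263, 0.1471]
tcp_rot: [-0.001, 0.576, 0.817, -0.001]
force: [-0.2, 0.2, -0.7]
gripper_width: 0.0667
```

```bash
python3 - <<'E'
from h import *
np.set_printoptions(precision=4,suppress=True)
T=pose(); w=r.get_image("wrist"); print(T[:3,3],yaw(T))
c,h,sz,n=plate(w,(190,40,345,300),0,.010,T); print(c,h,sz,n)
go([*c,.001],h+np.pi)
E
```

```text
[0.4482 0.0263 0.1471] 1.9136063550865134
[0.4468 0.0265] -1.2234824369191397 (49.9, 120.0) 7256
shift [  0.5  -1.2 146.3] | 146
turn [-0.002 -0.001 -0.004]
```

{"method": "jog_arm", "body": {"deltas": [[[0.5,-1.2,40,0,0,-0.004],[0,0,40,0,0,0],[0,0,35,0,0,0],[0,0,19,0,0,0],[0,0,7,0,0,0],[0,0,3,0,0,0],[0,0,0,0,0,0],[0,0,0,0,0,0]]]}}

```text
time: 31.7
position: [0.4488, 0.0271, 0.0052]
tcp_rot: [0.001, 0.573, 0.819, 0.0]
force: [-0.6, -0.1, 0.1]
gripper_width: 0.0665
```

{"method": "jog_arm", "body": {"deltas": [[[0,-1.5,3,0,0,0],[0,0,0,0,0,0]]]}}

```text
time: 31.9
position: [0.4462, 0.0262, 0.0015]
tcp_rot: [0.0, 0.573, 0.819, -0.0]
force: [-0.1, 0.4, 0.9]
gripper_width: 0.0665
```

{"method": "jog_arm", "body": {"deltas": [[[0,0,0,0,0,0],[0,0,0,0,0,0],[0,0,0,0,0,0],[0,0,0,0,0,0]]], "hand": 0.3}}

```text
time: 32.3
position: [0.4466, 0.0265, 0.002]
tcp_rot: [0.0, 0.573, 0.819, -0.0]
force: [-0.0, -0.6, 5.8]
gripper_width: 0.0478
```

{"method": "jog_arm", "body": {"deltas": [[[0,0,-10,0,0,0],[0,0,-25,0,0,0],[0,0,-35,0,0,0],[0,0,-35,0,0,0],[0,0,0,0,0,0]]]}}

```text
time: 32.8
position: [0.4501, 0.0274, 0.1107]
tcp_rot: [0.004, 0.573, 0.819, 0.003]
force: [1.9, 0.7, -1.7]
gripper_width: 0.0477
```

```bash
python3 - <<'E'
from h import *
np.set_printoptions(precision=4,suppress=True)
T=pose(); print(T[:3,3],yaw(T),r.state()["gripper_width"])
x,y,a=np.load("tray.npy"); f=lambda d,z:[x+np.cos(a)*(d-.165),y+np.sin(a)*(d-.165),z]
go(f(.230,.11),a)
E
```

```text
[0.4501 0.0274 0.1107] 1.9208513968145204 0.04769334769091507
shift [ 19.5 220.9   2.6] | 222
turn [0.009 0.002 0.254]
```

{"method": "jog_arm", "body": {"deltas": [[[2.4,27.6,0,0,0,0],[2.4,27.6,0,0,0,0],[2.4,27.6,0,0,0,0],[2.4,27.6,0,0,0,0],[2.4,27.6,0,0,0,0],[2.4,27.6,0,0,0,0],[2.4,27.6,0,0,0,0],[2.4,27.6,0,0,0,0],[0,0,0,0,0,0.125],[0,0,0,0,0,0.125],[0,0,0,0,-0.062,0],[0,0,0,0,-0.063,0],[0,0,0,0,0,0],[0,0,0,0,0,0]]]}}

```text
time: 34.2
position: [0.6462, 0.1207, 0.1049]
tcp_rot: [0.045, 0.669, 0.741, -0.043]
force: [0.1, -0.3, -1.8]
gripper_width: 0.0478
```

```bash
python3 - <<'E'
from h import *
np.set_printoptions(precision=4,suppress=True)
T=pose(); w=r.get_image("wrist"); save(w,"w9",s=1.3); print(T,yaw(T),r.state()["gripper_width"])
x,y,a=np.load("tray.npy"); f=lambda d,z:[x+np.cos(a)*(d-.165),y+np.sin(a)*(d-.165),z]
go(f(.222,.03),a,-.125)
E
```

```text
[[-0.1009  0.9948  0.01    0.6462]
 [ 0.9871  0.1014 -0.1237  0.1207]
 [-0.1241 -0.0026 -0.9923  0.1049]
 [ 0.      0.      0.      1.    ]] 1.6726962987248506 0.04768996334054587
shift [ 3.1  4.5 75.4] | 76
turn [-0.001  0.     0.004]
```

View pics/w9.png

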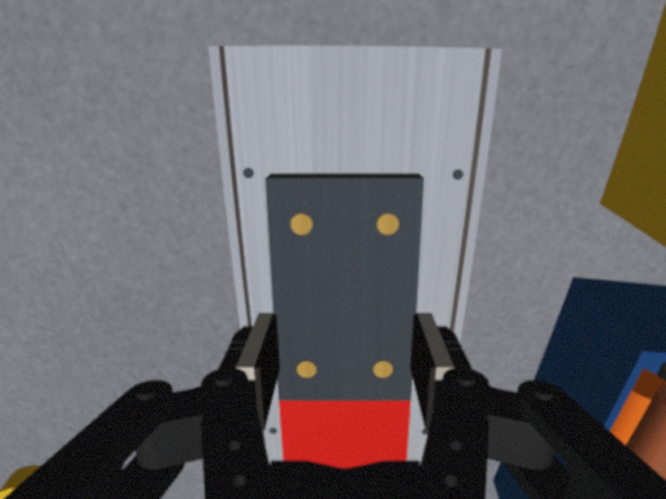

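The picture shows the red plate held straight, red end at (345,432) towards the stop.

{"method": "jog_arm", "body": {"deltas": [[[1,1.5,20,0,0,0.004],[1,1.5,25,0,0,0],[1,1.5,18,0,0,0],[0.5,0,9,0,0,0],[0,0,5,0,0,0],[0,0,0,0,0,0],[0,0,0,0,0,0]]]}}

```text
time: 34.95
position: [0.6528, 0.1151, 0.0303]
tcp_rot: [0.047, 0.671, 0.739, -0.041]
force: [-0.4, -0.2, -2.0]
gripper_width: 0.0478
```

```bash
python3 - <<'E'
from h import *
np.set_printoptions(precision=4,suppress=True)
T=pose(); s=r.state(); x,y,a=np.load("tray.npy"); print(T[:3,3],s["force"])
f=lambda d,z:[x+np.cos(a)*(d-.165),y+np.sin(a)*(d-.165),z]
go(f(.222,.0145),a,-.125)
E
```

```text
[0.6528 0.1151 0.0303] [-0.3867 -0.1954 -1.9575]
shift [ 0.5 -1.3 15.8] | 16
turn [ 0.002 -0.001  0.   ]
```

{"method": "jog_arm", "body": {"deltas": [[[0,-1,5,0,0,0],[0,0,4,0,0,0],[0,0,2.5,0,0,0],[0,0,1.5,0,0,0],[0,0,0,0,0,0]]]}}

```text
time: 35.45
position: [0.6511, 0.1127, 0.016]
tcp_rot: [0.046, 0.671, 0.739, -0.042]
force: [-0.7, -0.3, -1.8]
gripper_width: 0.0474
```

{"method": "jog_arm", "body": {"deltas": [[[0,0,1,0,0,0],[0,0,0,0,0,0]]]}}

```text
time: 35.65
position: [0.6513, 0.1128, 0.0153]
tcp_rot: [0.046, 0.671, 0.739, -0.042]
force: [-0.3, 0.4, -3.3]
gripper_width: 0.0476
```

{"method": "jog_arm", "body": {"deltas": [[[0,0,1,0,0,0],[0,0,0,0,0,0]]]}}

```text
time: 35.85
position: [0.6516, 0.1128, 0.0147]
tcp_rot: [0.046, 0.671, 0.739, -0.042]
force: [-1.5, 1.0, -1.7]
gripper_width: 0.048
```

{"method": "jog_arm", "body": {"deltas": [[[0,0,1,0,0,0],[0,0,0,0,0,0]]]}}

```text
time: 36.05
position: [0.6516, 0.1129, 0.0146]
tcp_rot: [0.047, 0.671, 0.739, -0.042]
force: [-2.6, 0.0, 5.3]
gripper_width: 0.0477
```

Contact felt. I'll release and retreat.

{"method": "jog_arm", "body": {"deltas": [[[0,0,-0.5,0,0,0],[0,0,0,0,0,0],[0,0,0,0,0,0],[0,0,0,0,0,0],[0,0,-20,0,0,0],[0,0,-30,0,0,0],[0,0,-30,0,0,0],[0,0,-40,0,0.062,0],[0,0,-40,0,0.063,0],[-10,0,-40,0,0,0],[0,0,0,0,0,0],[0,0,0,0,0,0]]], "hand": 0.78}}

```text
time: 37.25
position: [0.6513, 0.1198, 0.214]
tcp_rot: [0.001, 0.673, 0.74, 0.001]
force: [-0.5, -0.1, -0.4]
gripper_width: 0.0666
```

```bash
python3 - <<'E'
from h import *
np.set_printoptions(precision=4,suppress=True)
T=pose(); w=r.get_image("wrist"); save(w,"w10",(130,60,400,330),2.2); print(T[:3,3],yaw(T))
x,y,a=np.load("tray.npy")
def f(d,Y,z): X=d-.165; return [x+np.cos(a)*X-np.sin(a)*Y,y+np.sin(a)*X+np.cos(a)*Y,z]
Q=proj(w,[f(.162+.12,0,.015),f(.162,0,.030),f(.0826,0,.030),f(.003,0,.015),f(0,0,.005)],T); print((Q-[130,60])*2.2)
E
```

```text
[0.6513 0.1198 0.214 ] 1.6658776508362367
[[296.4522 108.3572]
 [296.3262 362.7878]
 [296.2327 501.0927]
 [296.1251 601.0921]
 [296.1041 593.1531]]
```

View pics/w10.png

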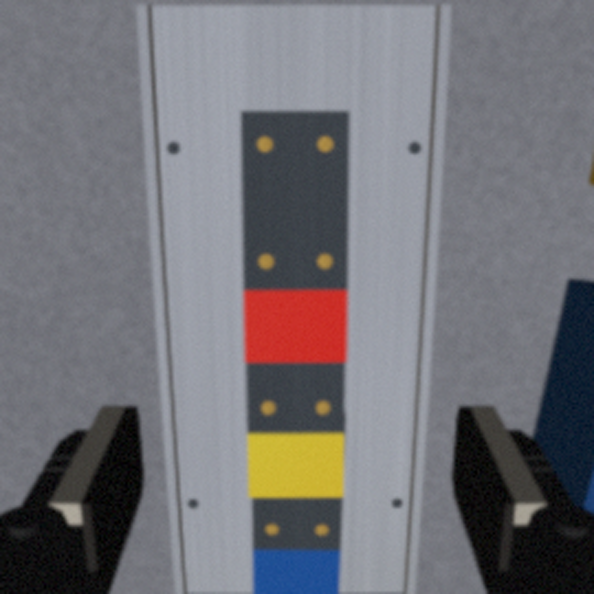

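The crop shows the straight shingled row down the tray's middle. The red edge is at row 363 (predicted 363), the yellow edge at 498 (predicted 501) and the far end at 111 (predicted 108). The hand is clear, so I'll hand in.

```bash
python3 -c "
from rig import r
print(r.hand_in(), r.state()['time'])"
```

```text
the job is handed in; nothing more can be done
the job is handed in; nothing more can be done
```

I turned the blue plate in two halves with a regrasp in the tray, because a direct turn would have taken joint 7 past its range. I then set it against the stop and shingled yellow over it and red over yellow. Both went down tilted about 0.125 rad, lowered until I felt light contact, and were then released. The job was handed in at about 37 s; the hand-in gives no verdict.

- **Last checks:**
  - The final wrist picture shows a straight row in the middle of the tray. The red, yellow and far edges are within 3 crop pixels (about 1–2 mm) of the positions planned for 40 mm overlaps.
  - Blue's gap to the stop is about 3 mm. That comes from the tray model: I never felt contact with the stop, and the tray fit had residuals of up to about 4 mm near it.
  - I inferred the lean from the set-down pose and did not measure it separately afterwards.
- **Things that went wrong:**
  - The first grasp of yellow closed above the plate without moving it; I repeated it lower.
  - When I first set blue down, it may have settled about 2 mm as the jaws opened.
- **Not checked:** I took no final picture of green or the other counter things. I saw no contact with them in the earlier views.

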